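# Roll test of a toy car from a locked start gate

## Task

Give the finished toy car its roll test: slide the safety catch on the ramp's sloping control panel all the way open, then press the big release button it was covering right down and keep it down until the car has rolled clear of the start gate. When the car has come to rest against the stop at the foot of the ramp, slide the catch fully closed over the button again and let go. Do not touch the car, and leave the other things on the bench where they are.

Things in the scene. Friction and masses are not known exactly. Their poses are not given: they have to be found in the camera images.
- ramp: Plywood test ramp, fixed to the bench. Origin on the bench, straight below the panel's centre; x points downhill along the ramp (level), y from the panel to the track, z up. Track deck 550 x 100 mm, centre line at y 62 mm, falling 10 degrees to +x: top 214 mm high at its upper end (x -0.18), 118 mm at its lower end (x 0.36), where a 40 mm high stop stands.
- panel (a point): Centre of the aluminium control panel on the ramp's -y side, 210 mm long (along ramp x), 79 mm wide, sloping 35 degrees, facing -y and up: outward normal (0, -0.574, 0.819) in ramp axes. This point is 83 mm high. Rails 24 mm high run along both long edges. The deck, 12 mm thick with an 18 mm rail on it, overhangs from y 12 mm: an upright tool meets it; lean the tool to the normal.
- gate_mark (a point): Where the small steel start gate stands up through the track (at deck level, ramp x -0.045). It rises 24 mm and holds the car back by its nose; it sinks 2 mm for each mm that the button is pressed.
- catch_grip (a point): Point in the safety catch's fin, 40 mm above the panel face. The catch is a steel plate 80 mm long (ramp x) by 66 mm, top 22 mm above the panel; on its middle a fin stands along the panel's normal: 14 mm thick along the sliding direction, 50 mm wide up the slope, 34 mm high (this point is 16 mm below its free edge).
- catch (a joint): Position of the safety catch in m: 0 = fully closed over the button, 0.085 = fully open, slid level along the panel towards +x of the ramp. It may start up to 10 mm ajar. It stays where it is left; moving it takes about 3 N.
- button_top (a point): Centre of the face of the black mushroom release button, 44 mm across, standing 14 mm above the panel face at ramp x -0.045, on the panel's centre line; pressed straight into the panel. Under the closed catch it is out of reach.
- button (a joint): How far the release button is pressed in m: 0 = out, 0.012 = right down. A spring resists with 3 N at first and about 7 N when right down, and pushes it out again. The car is free from about 0.008; keep it down until the car's tail has passed the gate, about a second after the press.
- car: Finished pale wooden toy car on four dark wheels, 120 mm long, 64 mm wide, 45 mm high, in the track behind the gate. Origin midway between the wheels at track level, x to its nose (downhill). It starts near ramp x -0.11; its tail is past the gate beyond x 0.03, and it rests against the stop near x 0.27. It takes about 2 to 3 s to roll down.
- blank: Bystander: unfinished wooden car body without wheels, 120 x 44 x 38 mm, lying on the bench in front of the panel; origin under its centre.
- sander: Bystander: cork and wood sanding block, 100 x 60 x 34 mm, on the bench; origin under its centre.
- glue: Bystander: glue bottle, 64 mm across and 170 mm high, standing behind the ramp; origin under its centre.
- mallet: Bystander: hammer with a wooden handle, 240 mm long, lying on the bench along its x.
There are look-alikes about, which are no part of the job. Leave any orange or pink look-alike of the car alone.

How it is judged:
On the way, in this order (a step that is already met when the one before it is completed fails the run):
1. the safety catch is slid open (value of joint catch above 0.075 m), for 0.2 s.
2. the release button is pressed down with the catch open (value of joint button above 0.009 m and value of joint catch above 0.07 m), for 0.1 s.
3. the car has rolled down and rests against the stop at the foot of the ramp, the catch still open (x of car in the frame of ramp above 0.255 m and z of car in the frame of ramp above 0.1 m and linear speed of car below 0.03 m/s and value of joint catch above 0.06 m), for 0.2 s.
At the end, for the whole second after the job is handed in: The car rests upright in the track against the stop at the foot of the ramp (within about 15 mm of it, slower than 0.03 m/s), the button is out (within 3 mm) and the catch is closed over it (within 10 mm) (x of car in the frame of ramp above 0.255 m and z of car in the frame of ramp above 0.1 m and linear speed of car below 0.03 m/s and angle between car's own z axis and vertical below 0.35 rad and value of joint catch below 0.01 m and value of joint button below 0.003 m); the robot touches nothing.
It fails at once if the robot touches the car (contact force between car and the fingers above 0.5 N or contact force between car and the arm above 0.5 N).
It fails at once if the unfinished car body is disturbed (moved more than 30 mm) (distance of blank from where it was at the start of the episode above 0.03 m).
It fails at once if the sanding block is disturbed (moved more than 30 mm) (distance of sander from where it was at the start of the episode above 0.03 m).
It fails at once if the glue bottle is disturbed (moved more than 30 mm) (distance of glue from where it was at the start of the episode above 0.03 m).
It fails at once if the hammer is disturbed (moved more than 30 mm) (distance of mallet from where it was at the start of the episode above 0.03 m).
It also fails if it takes over 64 s, if anything falls off the work surface, if the arm or the gripper's body presses on something with over 40 N, if the wrist force passes 120 N, or if a joint passes its speed limit or range.

## Robot

A 7-joint arm with a two-finger parallel gripper is mounted at the origin on the work surface. World frame = base frame: x ahead of the robot, y to its left, z up, the work surface at z = 0. Lengths are in m, angles in rad, forces in N, time in s.
With the tool pointing down it reaches from about 0.425 to 0.875 m from the base axis. Payload 9.9 kg.
Tool frame: the origin (TCP) lies at the very end of the fingers, on their centre line; the grasp point (between the pads) lies 19 mm behind it; z points along the fingers, y is the line along which they close (so a half turn about z gives the same grasp; the last joint's range is limited). The gripper opens to 85 mm and grips with 20 to 120 N. Pads are 22 mm wide; open, the fingers measure 114 mm over their backs; the gripper's body (76 mm by 85 mm) begins 54 mm behind the grasp point. The pads swing forward as they close: fully open they stand 13 mm farther back than shut.
Start: joints at [-1.313, 0.576, 0.025, 1.437, -0.015, 1.129, -0.057], TCP at [0.226, 0.636, 0.231] pointing down, gripper open.
Joint ranges: [-2.76, 2.76], [-0.34, 2.15], [-1.52, 1.57], [0.19, 2.46], [-1.09, 4.23], [0.17, 1.99], [-2.82, 2.82]. Speed limits (rad/s): [2.22, 2.22, 3.01, 3.01, 3.14, 3.14, 3.14].

## Interface

Orientations are given as a 3x3 rotation matrix whose columns are the frame's x, y, z axes.
In Python, from rig import sense, snapshot, close_job gives the robot as it stands.
- The arm moves only by the tool play_rows, never from a script. Its argument "moves" is a list of rows, each a list of 6 numbers: the shift along the tool's x, y, z in m, then the turn, a rotation vector about the tool's x, y, z in rad. A call has 1 to 5 rows; each row is the pose to reach, as a shift and turn from the pose commanded when the call began, along the tool's axes at that moment; what a row does not reach only later rows make up. A row lasts 1/12 s, in which the tool goes at most 41.7 mm and 7.16 degrees, less where a joint would pass 70% of its speed; a pose out of reach is approached as far as the arm can. A call with a gripper value outside its range is refused whole. "claw" is the finger opening in m, from 0 to 0.0854, set as the call begins (left out, the last holds). The fingers move at their own pace and stop on an object; "grip_force" is the grip in N (left out, the last holds). Time passes only in rows, so rows that repeat a pose let the fingers close. It gives the time, the measured TCP pose, the force, the opening and the grip force at its end, in the units of the state.
- sense(): the state, without advancing time (a new reading comes with each control period).
- snapshot(name): name is "scene" or "top"; returns a dict with "frame" (400x640x3 uint8, blue, green, red), "camera_matrix" (3x3 intrinsics, pixels), "xyz" and "attitude" of the camera in the world. Camera axes: x right, y down, z forward; pixel columns grow to the right and rows downward; lengths in m; the calibration is good to about 2 mm. A picture is of the moment at which its call begins. There is no depth.
- close_job(): hands the job in; it is judged then, once.
The state is a dict: "t": time; "joints": joint angles; "joint_vel": joint speeds; "joint_efforts": joint torques, N m; "position": TCP position; "eef_rot": TCP orientation; "force": force on the tool from outside, world axes, zero at the start; "moment": the same for the moment, N m; "opening": finger opening in m; "finger_force": force on a finger pad.
Only numpy, scipy, OpenCV 4.12 (cv2) and the standard library are available. Lean on these libraries where they do the work, as an engineer would, in place of code of your own. Each camera call takes 0.05 s, during which the arm holds its last target. There are 200 camera calls.

## Working session

There is one attempt and no reset: what is moved stays moved. The work goes in short steps, Python scripts to look and compute and a tool call to move; the robot and the scene stay as the last step left them, time stands still between calls to the robot, and variables do not carry over. Pictures are saved under pics/ and viewed, at most 10 in all, crops included, and the job is handed in when it is done.

Besides the shell and the picture viewer there is one more tool, called after "Call:" as name(argument=value, ...) on one line, values as JSON. play_rows: Moves the arm, as the interface text tells. Its arguments: {"type":"object","properties":{"moves":{"type":"array","items":{"type":"array","items":{"type":"number"}}},"claw":{"type":"number"},"grip_force":{"type":"number"}},"required":["moves"]}

```bash
ls; mkdir -p pics; python3 - <<'E'
from rig import sense,snapshot
import cv2,numpy as np
s=sense();print({k:np.round(v,3).tolist() for k,v in s.items()})
for n in("scene","top"):
    d=snapshot(n);cv2.imwrite(f"pics/{n}0.png",d["frame"]);print(n,d["camera_matrix"],d["xyz"],d["attitude"])
E
```

```text
pics
{'t': 0.0, 'joints': [-1.313, 0.577, 0.025, 1.438, -0.015, 1.129, -0.056], 'joint_vel': [0.001, -0.001, 0.001, -0.0, -0.003, 0.001, -0.0], 'joint_efforts': [0.0, -76.575, 2.251, -28.597, 0.015, 0.012, 0.0], 'position': [0.226, 0.636, 0.23], 'eef_rot': [[-0.942, 0.335, -0.0], [0.335, 0.942, -0.002], [-0.0, -0.002, -1.0]], 'force': [0.565, 0.282, 0.618], 'moment': [0.002, -0.025, -0.002], 'finger_force': 0.0, 'opening': 0.085}
scene [[412.00502629   0.         319.46795437]
 [  0.         412.00502629 198.34050697]
 [  0.           0.           1.        ]] [ 1.11026322 -0.5841063   0.76102693] [[ 0.70384938  0.45152749 -0.5483785 ]
 [ 0.71024966 -0.43440694  0.55392782]
 [ 0.01189422 -0.7793674  -0.6264543 ]]
top [[503.08069833   0.         323.9715184 ]
 [  0.         503.08069833 203.86799898]
 [  0.           0.           1.        ]] [ 0.42004479 -0.04488774  1.39533014] [[-0.01802021 -0.99409953  0.10696451]
 [-0.99983282  0.01758497 -0.00501088]
 [ 0.00310035 -0.10703692 -0.99425021]]
```

View pics/scene0.png

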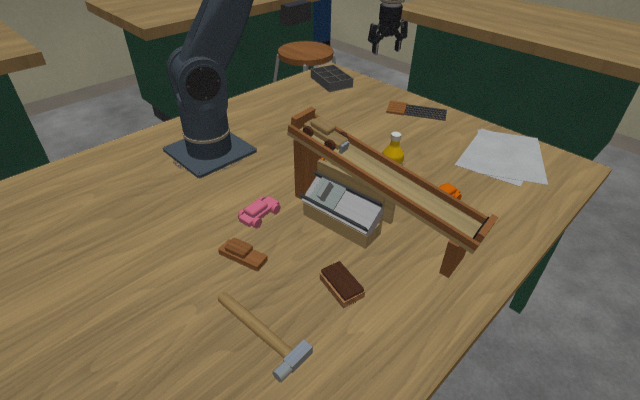

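View pics/top0.png

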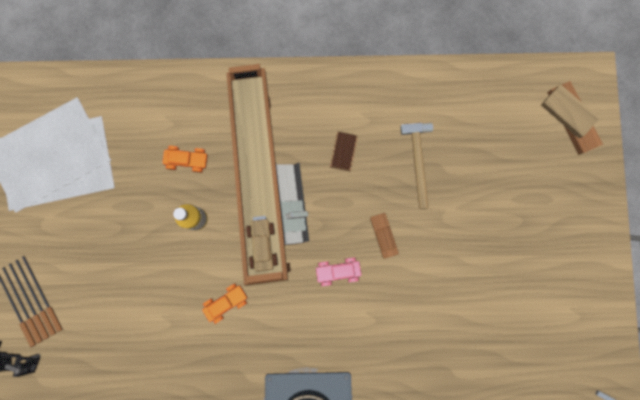

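The scene view shows the ramp with its panel at about (342,207) and the fin at about (325,190). In the top view the ramp runs from (265,280), the high end, to (246,72), the stop, with the panel at (293,203) and the fin at (294,214). The pale car in the track is at top (262,245). The look-alikes are two orange cars at (185,158) and (225,303) and a pink one at (338,271), all on the bench. I'm enlarging both ramp views.

```bash
python3 - <<'E'
import cv2,numpy as np
a=cv2.imread("pics/scene0.png")[90:260,270:510];b=cv2.imread("pics/top0.png")[150:295,215:335]
cv2.imwrite("pics/cs.png",cv2.resize(a,None,fx=3.3,fy=3.3,interpolation=cv2.INTER_CUBIC))
cv2.imwrite("pics/ct.png",cv2.resize(b,None,fx=4,fy=4,interpolation=cv2.INTER_CUBIC))
E
```

```text
(no output)
```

View pics/cs.png

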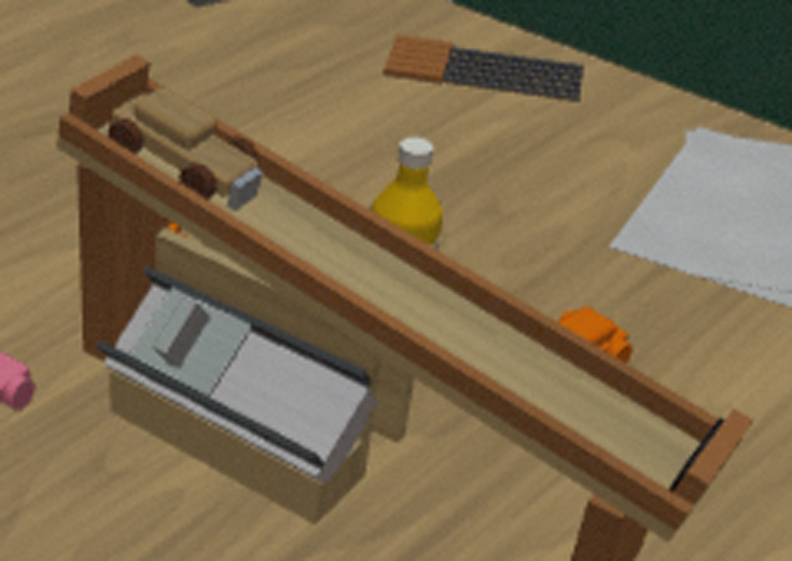

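View pics/ct.png

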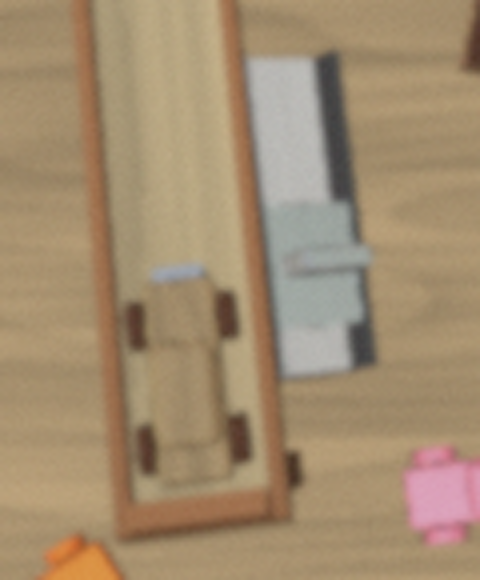

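```bash
cat > fit.py <<'E'
import numpy as np,cv2
from scipy.optimize import least_squares
CAM={"s":([412.005,319.468,198.3405],[1.11026322,-.5841063,.76102693],[[.70384938,.45152749,-.5483785],[.71024966,-.43440694,.55392782],[.01189422,-.7793674,-.6264543]]),
"t":([503.08,323.9715,203.868],[.42004479,-.04488774,1.39533014],[[-.01802021,-.99409953,.10696451],[-.99983282,.01758497,-.00501088],[.00310035,-.10703692,-.99425021]])}
def proj(c,P):
    (f,cx,cy),p,R=CAM[c];q=np.array(R).T@(P-np.array(p));return np.array([f*q[0]/q[2]+cx,f*q[1]/q[2]+cy])
def pan(x,v,h): return np.array([x,.819*v-.574*h,.083+.574*v+.819*h])
def world(T,P):
    c,s=np.cos(T[2]),np.sin(T[2]);return np.array([T[0]+c*P[0]-s*P[1],T[1]+s*P[0]+c*P[1],P[2]])
E
python3 - <<'E'
from fit import *
dk=lambda x,y,h:np.array([x,y,.214-.1763*(x+.18)+h])
obs=[("t",dk(-.045,.062,.024),(259.7,218.2)),("s",dk(-.045,.062,.012),(344.2,147)),
("t",pan(-.105,-.0395,.024),(309,240.5)),("t",pan(.105,-.0395,.024),(299.5,163)),
("s",pan(-.105,-.0395,.024),(301.2,195.2)),("s",pan(.105,-.0395,.024),(367.9,230.9))]
extra=[("t",dk(-.18,.012,.018),(287.5,279.5)),("t",dk(.36,.012,.018),(266,68)),("t",dk(-.18,.112,.018),(245,284)),("t",dk(.36,.112,.018),(229,72)),("s",dk(-.18,.012,.018),(288.5,125.5))]
r=least_squares(lambda T:np.concatenate([proj(c,world(T,P))-u for c,P,u in obs]),[.5,.05,0])
print(r.x)
for c,P,u in obs+extra:print(c,np.round(proj(c,world(r.x,P))-u,1))
# fin for joint q
for q in(0,.005,.01):print(q,[np.round(proj(c,world(r.x,pan(-.045+q,0,.056))),1) for c in"ts"],world(r.x,pan(-.045+q,0,.04)))
T=r.x;R=np.array([[np.cos(T[2]),-np.sin(T[2]),0],[np.sin(T[2]),np.cos(T[2]),0],[0,0,1]])
print(R)
E
```

```text
[0.56789369 0.04718219 0.11455451]
t [-1.1 -0.1]
s [0.1 0.1]
t [-0. -1.]
t [-0.8 -2.1]
s [-1.4  0.2]
s [-2.2 -1.2]
t [-1.2 -6.6]
t [-3.  -4.5]
t [-2.1 -5.3]
t [-4.4 -3.6]
s [3.1 2. ]
0 [array([299.9, 215.9]), array([321., 187.])] [0.52581305 0.01922899 0.11576   ]
0.005 [array([299.6, 213.9]), array([322.5, 187.7])] [0.53078028 0.01980051 0.11576   ]
0.01 [array([299.4, 212. ]), array([324.1, 188.5])] [0.53574751 0.02037203 0.11576   ]
[[ 0.9934458  -0.11430413  0.        ]
 [ 0.11430413  0.9934458   0.        ]
 [ 0.          0.          1.        ]]
```

```bash
cat >> fit.py <<'E'
from scipy.spatial.transform import Rotation as Ro
def toolrot(T):
    c,s=np.cos(T[2]),np.sin(T[2]);Rz=np.array([[c,-s,0],[s,c,0],[0,0,1]])
    z=np.array([0,.574,-.819]);z/=np.linalg.norm(z);y=np.array([1.,0,0])
    return Rz@np.column_stack([np.cross(y,z),y,z])
def delta(T,x,v,h):
    from rig import sense
    s=sense();R=np.array(s["eef_rot"]);p=np.array(s["position"])
    t=world(T,pan(x,v,h));G=toolrot(T)
    print("t",round(s["t"],2),"pos",p.round(4),"goal",t.round(4),"F",np.round(s["force"],1),"open",round(s["opening"],4))
    print("row",np.round(np.r_[R.T@(t-p),Ro.from_matrix(R.T@G).as_rotvec()],4),"joints",np.round(s["joints"],2))
E
python3 - <<'E'
from fit import *
dk=lambda x,y,h:np.array([x,y,.214-.1763*(x+.18)+h])
obs=[("t",dk(-.045,.062,.024),(259.7,218.2)),("s",dk(-.045,.062,.012),(344.2,147)),
("t",pan(-.105,-.0395,.024),(309,240.5)),("t",pan(.105,-.0395,.024),(299.5,163)),
("s",pan(-.105,-.0395,.024),(301.2,195.2)),("s",pan(.105,-.0395,.024),(367.9,230.9))]
ex=[(dk(-.18,.012,.018),287.5),(dk(.36,.012,.018),266),(dk(-.18,.112,.018),245),(dk(.36,.112,.018),229)]
r=least_squares(lambda T:np.concatenate([proj(c,world(T,P))-u for c,P,u in obs]+[[proj("t",world(T,P))[0]-u for P,u in ex]]),[.5,.05,0])
print(r.x,r.fun.round(1))
for q in(0,.005,.01):print(q,[np.round(proj(c,world(r.x,pan(-.045+q,0,.056))),1) for c in"ts"])
delta(r.x,-.042,0,.2)
E
```

```text
[0.56845258 0.04434719 0.10331092] [-0.2 -0.6 -0.2  0.6  0.6 -1.   0.8 -2.2 -1.9  0.4 -3.2 -0.3 -0.9 -0.4
 -1.8 -1.8]
0 [array([300.8, 215.8]), array([320.4, 187.4])]
0.005 [array([300.6, 213.9]), array([321.9, 188.2])]
0.01 [array([300.4, 211.9]), array([323.5, 188.9])]
t 0.1 pos [0.2261 0.6356 0.2306] goal [ 0.5385 -0.0742  0.2468] F [-0.9 -0.9 -0.2] open 0.0851
row [-0.5322 -0.564  -0.0154 -0.3449  0.5455  1.0886] joints [-1.31  0.58  0.02  1.44 -0.01  1.13 -0.06]
```

Call:
play_rows(moves=[[0,0,-0.19,0,0,0],[0,0,-0.19,0,0,0],[0,0,-0.19,0,0,0],[0,0,-0.19,0,0,0],[0,0,-0.19,0,0,0]], claw=0.05)

```text
t: 0.52
position: [0.2264, 0.6362, 0.4263]
eef_rot: [[-0.942, 0.335, 0.001], [0.335, 0.942, 0.005], [0.0, 0.005, -1.0]]
force: [-0.7, 1.1, 0.0]
opening: 0.0499
finger_force: 0.0
```

Call:
play_rows(moves=[[-0.133,-0.143,0,0,0,0],[-0.133,-0.143,0,0,0,0],[-0.133,-0.143,0,0,0,0],[-0.133,-0.143,0,0,0,0],[-0.133,-0.143,0,0,0,0]])

```text
t: 0.93
position: [0.3054, 0.4528, 0.4215]
eef_rot: [[-0.941, 0.338, 0.001], [0.338, 0.941, -0.001], [-0.001, -0.001, -1.0]]
force: [1.1, 0.3, 0.6]
opening: 0.05
finger_force: 0.0
```

Call:
play_rows(moves=[[-0.133,-0.143,0,0,0,0],[-0.133,-0.143,0,0,0,0],[-0.133,-0.143,0,0,0,0],[-0.133,-0.143,0,0,0,0],[-0.133,-0.143,0,0,0,0]])

```text
t: 1.35
position: [0.3821, 0.2732, 0.4214]
eef_rot: [[-0.941, 0.338, 0.0], [0.338, 0.941, -0.001], [-0.001, -0.001, -1.0]]
force: [0.6, -0.8, 0.0]
opening: 0.0497
finger_force: 0.0
```

Call:
play_rows(moves=[[-0.133,-0.143,0,0,0,0],[-0.133,-0.143,0,0,0,0],[-0.133,-0.143,0,0,0,0],[-0.133,-0.143,0,0,0,0],[-0.133,-0.143,0,0,0,0]])

```text
t: 1.77
position: [0.459, 0.0939, 0.4214]
eef_rot: [[-0.941, 0.338, 0.0], [0.338, 0.941, -0.001], [-0.001, -0.001, -1.0]]
force: [1.5, -0.0, 0.6]
opening: 0.0504
finger_force: 0.0
```

Call:
play_rows(moves=[[-0.133,-0.143,0,0,0,0.12],[-0.133,-0.143,0,0,0,0.24],[-0.133,-0.143,0,0,0,0.36],[-0.133,-0.143,0,0,0,0.48],[-0.133,-0.143,0,0,0,0.6]])

```text
t: 2.18
position: [0.536, -0.0852, 0.4212]
eef_rot: [[-0.581, 0.814, -0.0], [0.814, 0.581, -0.001], [-0.001, -0.001, -1.0]]
force: [-0.1, 0.7, -0.3]
opening: 0.05
finger_force: 0.0
```

Call:
play_rows(moves=[[0,0,0,0,0,0.12],[0,0,0,0,0,0.24],[0,0,0,0,0,0.36],[0,0,0,0,0,0.48],[0,0,0,0,0,0.53]])

```text
t: 2.6
position: [0.5356, -0.0812, 0.4209]
eef_rot: [[-0.092, 0.996, -0.001], [0.996, 0.092, -0.0], [0.0, -0.001, -1.0]]
force: [-0.4, 0.8, -0.4]
opening: 0.0502
finger_force: 0.0
```

Call:
play_rows(moves=[[0,0,0,0,0.12,0],[0,0,0,0,0.24,0],[0,0,0,0,0.36,0],[0,0,0,0,0.48,0],[0,0,0,0,0.6,0]])

```text
t: 3.02
position: [0.536, -0.0817, 0.4221]
eef_rot: [[-0.083, 0.995, -0.054], [0.818, 0.099, 0.567], [0.569, 0.003, -0.822]]
force: [1.1, -0.0, -0.3]
opening: 0.0497
finger_force: 0.0
```

```bash
echo 'T0=[0.56845,0.04435,0.1033]'>>fit.py; python3 -c "
from fit import *
delta(T0,-.042,0,.15)"
```

```text
t 3.02 pos [ 0.536  -0.0817  0.4221] goal [ 0.5356 -0.0456  0.2058] F [ 1.1 -0.  -0.3] open 0.0497
row [-0.0935  0.0026  0.1983  0.0046  0.0059 -0.0022] joints [ 0.07  0.47  0.56  1.38 -0.69  1.78  0.73]
```

Call:
play_rows(moves=[[-0.04,0,0,0,0,0],[-0.08,0,0.01,0,0,0],[-0.093,0.002,0.04,0,0,0],[-0.093,0.002,0.08,0,0,0],[-0.093,0.002,0.12,0,0,0]])

```text
t: 3.43
position: [0.5382, -0.0911, 0.2674]
eef_rot: [[-0.078, 0.995, -0.055], [0.822, 0.096, 0.561], [0.564, -0.001, -0.826]]
force: [1.6, 0.7, -1.4]
opening: 0.0499
finger_force: 0.0
```

Call:
play_rows(moves=[[0,0,0.04,0,0,0],[0,0,0.078,0,0,0],[0,0,0.078,0,0,0],[0,0,0.078,0,0,0]])

```text
t: 3.77
position: [0.5333, -0.0444, 0.204]
eef_rot: [[-0.081, 0.995, -0.06], [0.82, 0.101, 0.563], [0.566, -0.004, -0.824]]
force: [0.3, -0.0, 1.1]
opening: 0.0503
finger_force: 0.0
```

```bash
python3 - <<'E'
from fit import *
from rig import snapshot
delta(T0,-.042,0,.09)
a=snapshot("scene")["frame"][90:260,250:430];b=snapshot("top")["frame"][150:270,240:340]
a=cv2.resize(a,None,fx=3,fy=3,interpolation=cv2.INTER_CUBIC);b=cv2.resize(b,(240,288),interpolation=cv2.INTER_CUBIC)
c=np.zeros((510,780,3),np.uint8);c[:,:540]=a;c[:288,540:]=b
cv2.imwrite("pics/v1.png",c)
E
```

```text
t 3.77 pos [ 0.5333 -0.0444  0.204 ] goal [ 0.532  -0.0114  0.1567] F [ 0.3 -0.   1.1] open 0.0503
row [ 0.0004  0.0022  0.0577 -0.0017  0.0092 -0.0039] joints [ 0.04  0.62  0.49  1.75 -0.78  1.35  0.99]
```

View pics/v1.png

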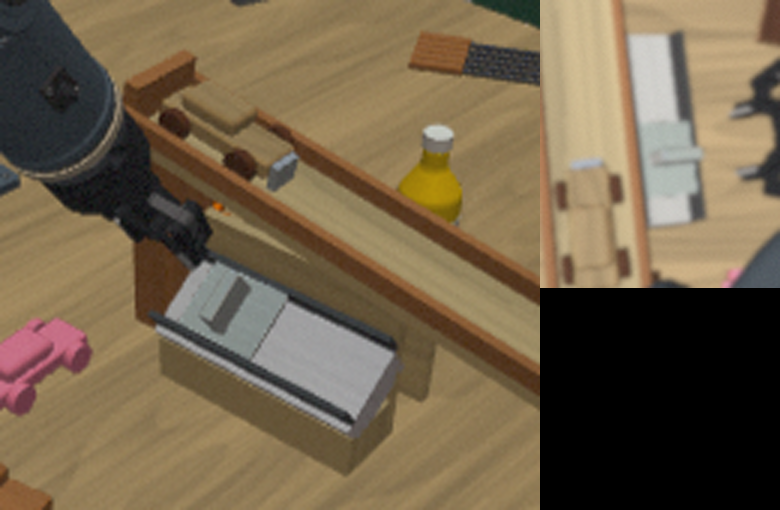

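The crop shows the fingers up-slope and clear of everything, with the fin at top about (304,214) and the tips near (325,209). I'm checking the tip projection against the image for calibration.

```bash
python3 - <<'E'
from fit import *
from rig import sense,snapshot
s=sense();p=np.array(s["position"]);R=np.array(s["eef_rot"])
for k in(-.025,.025):print(k,proj("t",p+R[:,1]*k),proj("s",p+R[:,1]*k))
b=snapshot("top")["frame"][180:250,275:355];b=cv2.resize(b,None,fx=8,fy=8,interpolation=cv2.INTER_CUBIC)
cv2.imwrite("pics/v2.png",b)
E
```

```text
-0.025 [323.6958291  219.90758732] [298.48417719 168.42538324]
0.025 [321.25544037 199.09227884] [314.6681576 176.4710153]
```

View pics/v2.png

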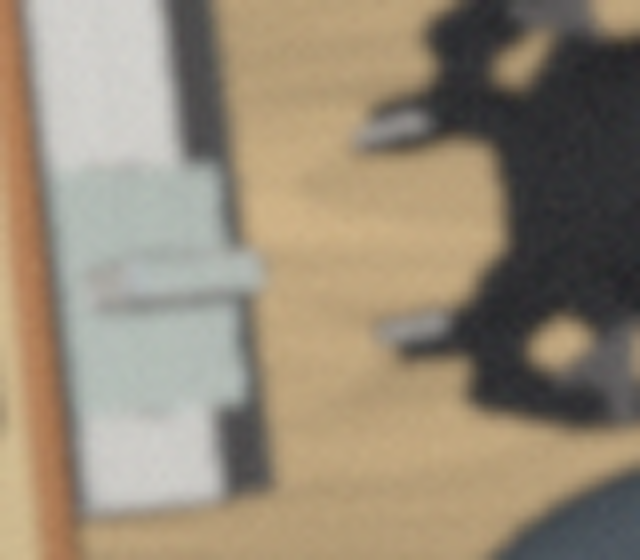

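Tips match their projection to within 1 px. The fin's free edge is centred at about (299.4,213.8), so the catch is about 5 mm ajar (ramp x about -0.040). I'm going down over the fin.

Call:
play_rows(moves=[[0.002,0.004,0.03,0,0.009,0],[0.002,0.004,0.055,0,0.009,0],[0.002,0.004,0.075,0,0.009,0],[0.002,0.004,0.075,0,0.009,0]])

```text
t: 4.25
position: [0.5332, -0.0003, 0.1432]
eef_rot: [[-0.081, 0.995, -0.059], [0.815, 0.101, 0.57], [0.574, -0.002, -0.819]]
force: [-0.4, 0.7, 0.7]
opening: 0.0498
finger_force: 0.0
```

```bash
python3 - <<'E'
from fit import *
from rig import sense,snapshot
delta(T0,-.040,.002,.028)
b=snapshot("top")["frame"][180:250,275:355];b=cv2.resize(b,None,fx=5,fy=5,interpolation=cv2.INTER_CUBIC)
a=snapshot("scene")["frame"][155:225,280:360];a=cv2.resize(a,None,fx=5,fy=5,interpolation=cv2.INTER_CUBIC)
cv2.imwrite("pics/v3.png",np.hstack([a,b]))
E
```

```text
t 4.25 pos [ 5.332e-01 -3.000e-04  1.432e-01] goal [0.5302 0.0259 0.1071] F [-0.4  0.7  0.7] open 0.0498
row [ 0.0008 -0.0003  0.0447 -0.0002  0.0004 -0.0033] joints [-0.    0.67  0.45  1.85 -0.87  1.21  1.05]
```

View pics/v3.png

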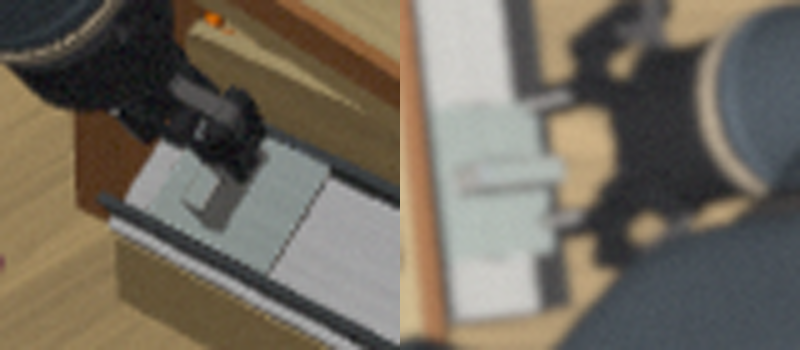

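The fingers straddle the fin, with its free edge at crop (512,171) and the tips mid-row at about 165, so they are 2-3 mm off-centre. That is fine for the grip. Descending and closing.

Call:
play_rows(moves=[[0.001,-0.002,0.02,0,0,0],[0.001,-0.002,0.035,0,0,0],[0.001,-0.002,0.045,0,0,0],[0.001,-0.002,0.045,0,0,0]])

```text
t: 4.68
position: [0.5295, 0.0243, 0.1083]
eef_rot: [[-0.081, 0.995, -0.057], [0.816, 0.099, 0.569], [0.572, 0.0, -0.82]]
force: [-0.2, -0.1, 1.4]
opening: 0.05
finger_force: 0.0
```

Call:
play_rows(moves=[[0,0,0,0,0,0],[0,0,0,0,0,0],[0,0,0,0,0,0],[0,0,0,0,0,0],[0,0,0,0,0,0]], claw=0.0, grip_force=30)

```text
t: 5.1
position: [0.5301, 0.023, 0.1092]
eef_rot: [[-0.082, 0.995, -0.054], [0.817, 0.098, 0.569], [0.571, 0.002, -0.821]]
force: [0.3, -4.4, 5.9]
opening: 0.0135
finger_force: 31.9
```

```bash
python3 - <<'E'
from fit import *
delta(T0,.045,.002,.028)
E
```

```text
t 5.1 pos [0.5301 0.023  0.1092] goal [0.6147 0.0346 0.1071] F [ 0.3 -4.4  5.9] open 0.0135
row [ 0.0014  0.0854  0.0037  0.0046  0.0035 -0.003 ] joints [-0.02  0.71  0.42  1.9  -0.93  1.13  1.1 ]
```

Call:
play_rows(moves=[[0,0,-0.001,0,0,0],[0,0.012,-0.001,0,0,0],[0,0.025,-0.001,0,0,0],[0,0.038,-0.001,0,0,0],[0,0.05,-0.001,0,0,0]])

```text
t: 5.52
position: [0.5788, 0.0285, 0.1092]
eef_rot: [[-0.081, 0.995, -0.058], [0.816, 0.1, 0.569], [0.572, -0.001, -0.82]]
force: [-3.2, -1.2, 1.6]
opening: 0.0136
finger_force: 31.6
```

Call:
play_rows(moves=[[0,0.01,0,0,0,0],[0,0.02,0,0,0,0],[0,0.026,0,0,0,0],[0,0.03,0,0,0,0],[0,0.03,0,0,0,0]])

```text
t: 5.93
position: [0.6067, 0.0316, 0.1092]
eef_rot: [[-0.08, 0.995, -0.061], [0.815, 0.101, 0.57], [0.573, -0.004, -0.819]]
force: [-10.2, -2.2, 7.3]
opening: 0.0132
finger_force: 32.2
```

```bash
python3 - <<'E'
from fit import *
delta(T0,.045,.002,.028)
E
```

```text
t 5.93 pos [0.6067 0.0316 0.1092] goal [0.6147 0.0346 0.1071] F [-10.2  -2.2   7.3] open 0.0132
row [ 0.0006  0.0083  0.003  -0.0021  0.0007 -0.0043] joints [-0.04  0.78  0.42  1.7  -0.92  1.21  0.97]
```

Call:
play_rows(moves=[[0,0.002,0,0,0,0],[0,0.003,0,0,0,0],[0,0.003,0,0,0,0]])

```text
t: 6.18
position: [0.6068, 0.0316, 0.1092]
eef_rot: [[-0.078, 0.995, -0.065], [0.815, 0.102, 0.571], [0.574, -0.009, -0.819]]
force: [-21.0, -4.2, 12.3]
opening: 0.0136
finger_force: 33.4
```

```bash
python3 - <<'E'
from fit import *
from rig import sense,snapshot
delta(T0,.04,.0,.028)
a=snapshot("scene")["frame"][120:270,270:430];a=cv2.resize(a,None,fx=4,fy=4,interpolation=cv2.INTER_CUBIC)
cv2.imwrite("pics/v4.png",a)
E
```

```text
t 6.18 pos [0.6068 0.0316 0.1092] goal [0.6099 0.0325 0.1059] F [-21.   -4.2  12.3] open 0.0136
row [-0.0014  0.0032  0.0029 -0.0061 -0.0005 -0.0061] joints [-0.04  0.79  0.42  1.7  -0.92  1.22  0.97]
```

View pics/v4.png

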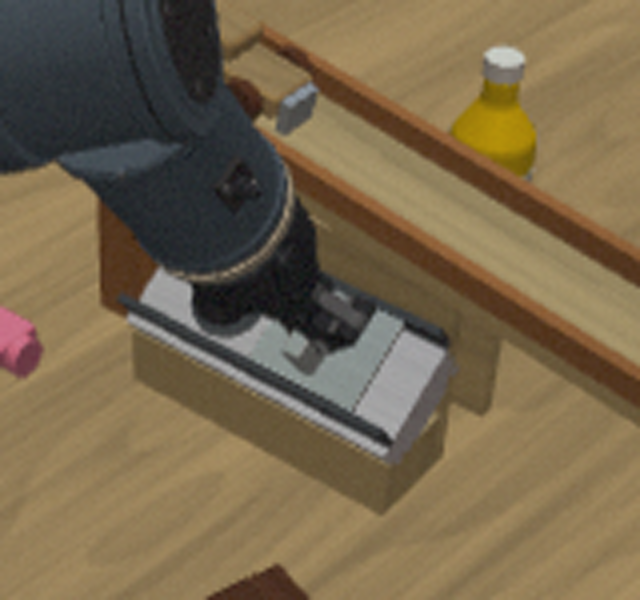

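The catch is against its end stop: a firm 21 N, no further motion, and the plate by the panel's downhill end. The mushroom button is visible at about (225,312). I'm unloading, releasing, retracting and shifting over to the button.

Call:
play_rows(moves=[[0,-0.005,0,0,0,0],[0,-0.005,0,0,0,0]])

```text
t: 6.4
position: [0.606, 0.0315, 0.1092]
eef_rot: [[-0.081, 0.995, -0.057], [0.816, 0.099, 0.57], [0.573, -0.001, -0.82]]
force: [-2.7, 0.7, 0.9]
opening: 0.0132
finger_force: 31.4
```

Call:
play_rows(moves=[[0,0,0,0,0,0],[0,0,0,0,0,0],[0,0,0,0,0,0],[0,0,0,0,0,0]], claw=0.05)

```text
t: 6.73
position: [0.6074, 0.0312, 0.109]
eef_rot: [[-0.081, 0.995, -0.056], [0.816, 0.099, 0.569], [0.572, 0.0, -0.82]]
force: [-0.5, 0.0, 0.5]
opening: 0.0503
finger_force: 0.0
```

Call:
play_rows(moves=[[0,0,-0.02,0,0,0],[0,0,-0.05,0,0,0],[0,0,-0.07,0,0,0],[0,0,-0.07,0,0,0]])

```text
t: 7.07
position: [0.6127, -0.0125, 0.1695]
eef_rot: [[-0.081, 0.995, -0.05], [0.819, 0.095, 0.567], [0.569, 0.005, -0.823]]
force: [-0.5, -1.2, -0.3]
opening: 0.0501
finger_force: 0.0
```

Call:
play_rows(moves=[[0,-0.02,0,0,0,0],[0,-0.05,0,0,0,0],[0,-0.08,0,0,0,0],[0,-0.084,0,0,0,0],[0,-0.084,0,0,0,0]], claw=0.0)

```text
t: 7.48
position: [0.5262, -0.0169, 0.1666]
eef_rot: [[-0.079, 0.995, -0.056], [0.816, 0.097, 0.57], [0.572, -0.001, -0.82]]
force: [0.5, -0.5, -0.2]
opening: 0.0
finger_force: 0.0
```

```bash
sed -i 's/^T0=.*/T0=[0.5653,0.0440,0.1033]/' fit.py; python3 - <<'E'
from fit import *
from rig import sense,snapshot
delta(T0,-.045,.0,.02)
a=snapshot("scene")["frame"][150:240,280:390];b=snapshot("top")["frame"][150:250,265:345]
f=lambda i:cv2.resize(i,(440,int(i.shape[0]*440/i.shape[1])),interpolation=cv2.INTER_CUBIC)
a=f(a);b=cv2.resize(b,(288,360))
cv2.imwrite("pics/v5.png",np.hstack([a,b]))
E
```

```text
t 7.48 pos [ 0.5262 -0.0169  0.1666] goal [0.5217 0.0279 0.0994] F [ 0.5 -0.5 -0.2] open 0.0
row [-0.0016 -0.      0.0809  0.0028  0.0018 -0.0053] joints [ 0.02  0.64  0.47  1.83 -0.84  1.26  1.04]
```

View pics/v5.png

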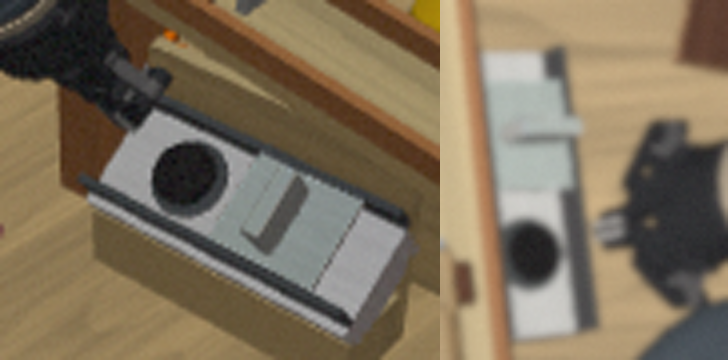

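```bash
python3 - <<'E'
from fit import *
for c in"ts":print(c,proj(c,world(T0,pan(-.045,0,.014))),proj(c,world(T0,pan(-.045,0.005,.014))),proj(c,world(T0,pan(-.04,0.0,.014))))
E
```

```text
t [292.293412   219.24605339] [290.65383979 219.35179181] [292.07288253 217.33646604]
s [325.07527504 193.09364952] [326.07299932 191.49909381] [326.56442474 193.85371991]
```

The catch is fully open, and the button is clear at top (290.6,220) and scene (327,194.5), within about 4 mm of the model. I'm approaching, then pressing.

Call:
play_rows(moves=[[0,0,0.03,0,0,0],[0,0,0.06,0,0,0],[0,0,0.075,0,0,0],[0,0,0.078,0,0,0],[0,0,0.078,0,0,0]])

```text
t: 8.0
position: [0.5233, 0.0285, 0.1017]
eef_rot: [[-0.082, 0.995, -0.059], [0.816, 0.101, 0.57], [0.573, -0.001, -0.82]]
force: [0.6, -0.1, 0.1]
opening: 0.0001
finger_force: 0.0
```

Call:
play_rows(moves=[[0,0,0.006,0,0,0],[0,0,0.012,0,0,0],[0,0,0.018,0,0,0],[0,0,0.022,0,0,0],[0,0,0.024,0,0,0]])

```text
t: 8.42
position: [0.5229, 0.0396, 0.0841]
eef_rot: [[-0.081, 0.995, -0.053], [0.817, 0.097, 0.569], [0.571, 0.003, -0.821]]
force: [-1.8, -16.5, 32.9]
opening: 0.0001
finger_force: 18.2
```

```bash
python3 - <<'E'
from fit import *
delta(T0,-.045,.0,.002)
E
```

```text
t 8.42 pos [0.5229 0.0396 0.0841] goal [0.5207 0.0382 0.0846] F [ -1.8 -16.5  32.9] open 0.0001
row [-0.0006 -0.0024 -0.0011  0.0063  0.0035 -0.0036] joints [-0.03  0.73  0.39  1.95 -0.98  1.07  1.14]
```

Bottomed (37 N). I'm easing off slightly and holding.

Call:
play_rows(moves=[[0,0,-0.002,0,0,0],[0,0,-0.002,0,0,0],[0,0,-0.002,0,0,0],[0,0,-0.002,0,0,0],[0,0,-0.002,0,0,0]])

```text
t: 8.83
position: [0.5228, 0.0393, 0.0847]
eef_rot: [[-0.081, 0.995, -0.054], [0.817, 0.098, 0.568], [0.571, 0.002, -0.821]]
force: [3.8, -4.5, 4.1]
opening: -0.0002
finger_force: 2.9
```

Call:
play_rows(moves=[[0,0,0,0,0,0],[0,0,0,0,0,0],[0,0,0,0,0,0],[0,0,0,0,0,0],[0,0,0,0,0,0]])

```text
t: 9.25
position: [0.5228, 0.0393, 0.0846]
eef_rot: [[-0.081, 0.995, -0.054], [0.817, 0.098, 0.568], [0.571, 0.002, -0.821]]
force: [3.8, -4.2, 4.4]
opening: 0.0002
finger_force: 2.9
```

Call:
play_rows(moves=[[0,0,0,0,0,0],[0,0,0,0,0,0],[0,0,0,0,0,0],[0,0,0,0,0,0],[0,0,0,0,0,0]])

```text
t: 9.67
position: [0.5228, 0.0393, 0.0846]
eef_rot: [[-0.081, 0.995, -0.054], [0.817, 0.098, 0.568], [0.571, 0.002, -0.821]]
force: [4.5, -4.4, 4.0]
opening: -0.0007
finger_force: 2.9
```

Call:
play_rows(moves=[[0,0,0,0,0,0],[0,0,0,0,0,0],[0,0,0,0,0,0],[0,0,0,0,0,0],[0,0,0,0,0,0]])

```text
t: 10.08
position: [0.5228, 0.0393, 0.0846]
eef_rot: [[-0.081, 0.995, -0.054], [0.817, 0.098, 0.568], [0.571, 0.002, -0.821]]
force: [4.4, -4.1, 3.1]
opening: 0.0001
finger_force: 2.9
```

Call:
play_rows(moves=[[0,0,0,0,0,0],[0,0,0,0,0,0],[0,0,0,0,0,0],[0,0,0,0,0,0],[0,0,0,0,0,0]])

```text
t: 10.5
position: [0.5228, 0.0393, 0.0846]
eef_rot: [[-0.081, 0.995, -0.054], [0.817, 0.098, 0.568], [0.571, 0.002, -0.821]]
force: [3.9, -4.3, 3.4]
opening: 0.0002
finger_force: 2.9
```

```bash
python3 - <<'E'
from fit import *
from rig import snapshot
a=snapshot("scene")["frame"][90:260,270:510];b=snapshot("top")["frame"][55:295,215:335]
cv2.imwrite("pics/v6.png",np.hstack([cv2.resize(a,(560,397)),cv2.resize(b,(198,397))]))
E
```

```text
(no output)
```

View pics/v6.png

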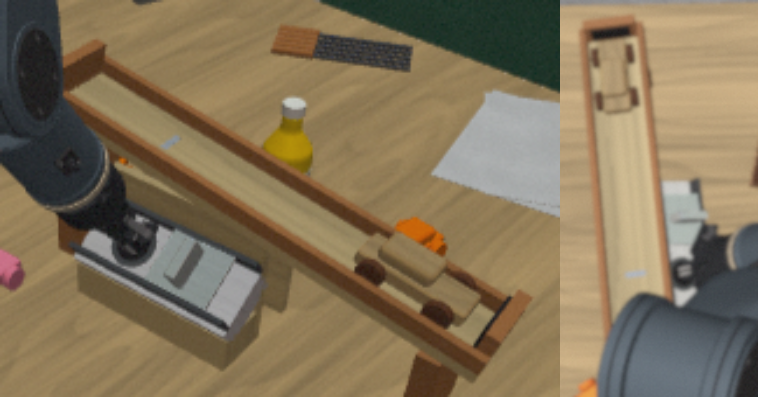

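The car is at the foot of the ramp, with its nose by the stop at crop (480,320), and the gate is sunk. I'm retracting and going back over the fin.

Call:
play_rows(moves=[[0,0,-0.02,0,0,0],[0,0,-0.05,0,0,0],[0,0,-0.08,0,0,0],[0,0,-0.1,0,0,0],[0,0,-0.1,0,0,0]])

```text
t: 11.02
position: [0.5284, -0.0197, 0.1691]
eef_rot: [[-0.081, 0.995, -0.052], [0.818, 0.096, 0.568], [0.57, 0.004, -0.822]]
force: [0.3, -0.4, -1.0]
opening: 0.0
finger_force: 0.0
```

Call:
play_rows(moves=[[0,0.03,0,0,0,0],[0,0.06,0,0,0,0],[0,0.084,0,0,0,0],[0,0.084,0,0,0,0],[0,0.084,0,0,0,0]], claw=0.05)

```text
t: 11.43
position: [0.6107, -0.0069, 0.165]
eef_rot: [[-0.082, 0.995, -0.059], [0.815, 0.101, 0.57], [0.573, -0.002, -0.819]]
force: [-0.7, -0.2, -0.4]
opening: 0.05
finger_force: 0.0
```

```bash
python3 - <<'E'
from fit import *
from rig import snapshot
delta(T0,.040,.0,.031)
# car motion check: frame difference around the stop
import time
a=snapshot("scene")["frame"].astype(int);b=snapshot("scene")["frame"].astype(int)
print(np.abs(a-b)[180:250,410:490].mean(), np.abs(a-b)[300:400].mean())
E
```

```text
t 11.43 pos [ 0.6107 -0.0069  0.165 ] goal [0.6069 0.0304 0.1084] F [-0.7 -0.2 -0.4] open 0.05
row [-0.0017  0.0001  0.0679 -0.0004  0.001  -0.0026] joints [-0.    0.74  0.45  1.62 -0.86  1.33  0.92]
2.0277380952380955 1.758203125
```

Call:
play_rows(moves=[[0,0,0.025,0,0,0],[0,0,0.05,0,0,0],[0,0,0.063,0,0,0],[0,0,0.066,0,0,0],[0,0,0.066,0,0,0]])

```text
t: 11.95
position: [0.6064, 0.0295, 0.1121]
eef_rot: [[-0.08, 0.995, -0.058], [0.816, 0.099, 0.57], [0.573, -0.002, -0.82]]
force: [0.3, -0.5, 1.5]
opening: 0.0498
finger_force: 0.0
```

Call:
play_rows(moves=[[0,0,0,0,0,0],[0,0,0,0,0,0],[0,0,0,0,0,0],[0,0,0,0,0,0],[0,0,0,0,0,0]], claw=0.0)

```text
t: 12.37
position: [0.607, 0.0278, 0.1133]
eef_rot: [[-0.081, 0.995, -0.056], [0.817, 0.098, 0.569], [0.571, 0.001, -0.821]]
force: [-4.0, -2.8, 6.2]
opening: 0.0132
finger_force: 30.6
```

```bash
python3 - <<'E'
from fit import *
from rig import snapshot
delta(T0,-.045,.0,.031)
# black stop face / dark wheel mask in the top view, cols in track at foot
f=snapshot("top")["frame"];g=f[60:130,225:280].max(2)
n,l,st,c=cv2.connectedComponentsWithStats((g<75).astype(np.uint8))
for i in range(1,n):
    if st[i,4]>8:print(st[i]+[225,60,0,0,0],c[i]+[225,60])
dk=lambda x,y,h:np.array([x,y,.214-.1763*(x+.18)+h])
for x in(.25,.27,.29):print(x,proj("t",world(T0,dk(x,.062,.015))),proj("t",world(T0,dk(x+.06,.062,.02))))
E
```

```text
t 12.37 pos [0.607  0.0278 0.1133] goal [0.5224 0.0217 0.1084] F [-4.  -2.8  6.2] open 0.0132
row [-0.001  -0.0849  0.0053  0.0032  0.003  -0.0036] joints [-0.04  0.78  0.42  1.7  -0.92  1.22  0.97]
[234  71  24   8  62] [245.70967742  73.67741935]
0.25 [250.16341845 105.58919263] [248.00137556  83.59070428]
0.27 [249.5326416   98.41760981] [247.38580505  76.58077745]
0.29 [248.90737766  91.30870562] [246.77556526  69.6315551 ]
```

The car's nose meets the stop in the last view, about row 78 against the stop's 71-79. Sliding the catch closed.

Call:
play_rows(moves=[[0,-0.012,0,0,0,0],[0,-0.024,0,0,0,0],[0,-0.036,0,0,0,0],[0,-0.048,0,0,0,0],[0,-0.06,0,0,0,0]])

```text
t: 12.83
position: [0.5489, 0.0214, 0.1133]
eef_rot: [[-0.082, 0.995, -0.052], [0.818, 0.097, 0.568], [0.57, 0.004, -0.822]]
force: [4.1, -4.6, 3.5]
opening: 0.0133
finger_force: 30.7
```

Call:
play_rows(moves=[[0,-0.01,0,0,0,0],[0,-0.018,0,0,0,0],[0,-0.024,0,0,0,0],[0,-0.028,0,0,0,0],[0,-0.028,0,0,0,0]])

```text
t: 13.25
position: [0.5224, 0.0184, 0.1133]
eef_rot: [[-0.082, 0.995, -0.05], [0.818, 0.096, 0.567], [0.569, 0.006, -0.822]]
force: [7.3, -2.9, 2.2]
opening: 0.0135
finger_force: 31.0
```

```bash
python3 - <<'E'
from fit import *
delta(T0,-.045,.0,.031)
E
```

```text
t 13.25 pos [0.5224 0.0184 0.1133] goal [0.5224 0.0217 0.1084] F [ 7.3 -2.9  2.2] open 0.0135
row [-0.0001  0.0002  0.0059  0.0092  0.0058 -0.0027] joints [-0.01  0.69  0.42  1.92 -0.92  1.13  1.11]
```

Closed at its end stop (85 mm of travel). Unload, release and retract.

Call:
play_rows(moves=[[0,0.002,0,0,0,0],[0,0.002,0,0,0,0]])

```text
t: 13.42
position: [0.523, 0.0185, 0.1133]
eef_rot: [[-0.081, 0.995, -0.053], [0.818, 0.097, 0.567], [0.57, 0.003, -0.822]]
force: [1.5, -5.7, 5.8]
opening: 0.0134
finger_force: 31.4
```

Call:
play_rows(moves=[[0,0,0,0,0,0],[0,0,0,0,0,0],[0,0,0,0,0,0],[0,0,0,0,0,0]], claw=0.05)

```text
t: 13.75
position: [0.5215, 0.0207, 0.1124]
eef_rot: [[-0.081, 0.995, -0.057], [0.816, 0.099, 0.569], [0.572, -0.0, -0.82]]
force: [0.2, -0.2, 0.5]
opening: 0.0499
finger_force: 0.0
```

Call:
play_rows(moves=[[0,0,-0.02,0,0,0],[0,0,-0.05,0,0,0],[0,0,-0.09,0,0,0],[0,0,-0.13,0,0,0],[0,0,-0.14,0,0,0]])

```text
t: 14.17
position: [0.5308, -0.0638, 0.2313]
eef_rot: [[-0.081, 0.995, -0.05], [0.819, 0.095, 0.566], [0.568, 0.005, -0.823]]
force: [0.2, -0.9, -0.3]
opening: 0.05
finger_force: 0.0
```

Call:
play_rows(moves=[[0,0,0,0,0,0],[0,0,0,0,0,0],[0,0,0,0,0,0]])

```text
t: 14.42
position: [0.529, -0.0576, 0.2261]
eef_rot: [[-0.081, 0.995, -0.059], [0.815, 0.1, 0.57], [0.573, -0.002, -0.819]]
force: [-0.4, -0.1, -1.0]
opening: 0.05
finger_force: 0.0
```

```bash
python3 - <<'E'
from fit import *
from rig import snapshot
delta(T0,-.045,.0,.17)
f=snapshot("top")["frame"]
# catch plate colour (grey-green) vs. initial picture
g0=cv2.imread("pics/top0.png")
for g in(g0,f):
    h=g[150:250,278:310].astype(int);m=((h[...,1]-h[...,2])>8)&(h[...,1]>120)&(h[...,0]>h[...,2])
    y,x=np.nonzero(m);print(m.sum(),np.median(x)+278,np.median(y)+150,np.percentile(y,[5,95])+150)
# car dark wheels
for r in range(80,125,3):print(r,f[r,236:268].max(1).tolist())
E
```

```text
t 14.42 pos [ 0.529  -0.0576  0.2261] goal [ 0.5306 -0.0577  0.2222] F [-0.4 -0.1 -1. ] open 0.05
row [-0.0024  0.0016  0.003   0.0004  0.0006 -0.0035] joints [ 0.06  0.6   0.5   1.72 -0.76  1.4   0.98]
62 290.0 212.5 [203.05 228.  ]
202 292.0 223.0 [206. 232.]
80 [113, 139, 165, 172, 170, 172, 176, 181, 181, 181, 177, 176, 172, 172, 176, 178, 174, 159, 130, 109, 102, 108, 137, 175, 199, 197, 186, 171, 161, 155, 154, 168]
83 [99, 114, 144, 164, 169, 169, 173, 178, 177, 181, 182, 179, 178, 175, 174, 177, 177, 168, 141, 112, 99, 97, 113, 155, 190, 201, 189, 173, 167, 161, 155, 165]
86 [98, 110, 141, 167, 170, 169, 170, 175, 174, 176, 177, 177, 177, 178, 172, 170, 167, 161, 137, 109, 96, 95, 103, 136, 176, 197, 195, 179, 168, 159, 151, 154]
89 [100, 112, 146, 173, 182, 185, 183, 183, 182, 178, 178, 178, 181, 184, 183, 176, 165, 150, 134, 129, 130, 130, 140, 165, 191, 206, 200, 184, 169, 159, 150, 151]
92 [157, 159, 167, 179, 184, 186, 185, 186, 185, 181, 177, 178, 181, 185, 183, 179, 166, 155, 148, 159, 176, 190, 200, 204, 211, 210, 206, 191, 174, 165, 157, 152]
95 [200, 197, 188, 184, 
[... 914 characters left out ...]
, 100, 97, 117, 162, 198, 203, 189, 175, 169]
113 [125, 107, 98, 104, 127, 154, 172, 176, 181, 182, 183, 178, 175, 174, 171, 175, 181, 186, 186, 185, 173, 146, 113, 94, 92, 109, 149, 188, 206, 195, 180, 170]
116 [142, 118, 96, 95, 115, 144, 168, 177, 178, 179, 178, 175, 171, 164, 166, 165, 171, 172, 173, 169, 158, 151, 150, 161, 172, 182, 198, 211, 213, 202, 187, 173]
119 [173, 173, 172, 179, 183, 174, 160, 146, 146, 142, 146, 146, 149, 153, 156, 160, 159, 164, 170, 178, 182, 187, 191, 196, 197, 205, 211, 212, 214, 208, 194, 177]
122 [174, 184, 189, 195, 195, 197, 195, 191, 189, 190, 196, 200, 202, 203, 203, 203, 199, 203, 201, 204, 208, 207, 204, 199, 198, 201, 208, 210, 214, 210, 199, 180]
```

The wheel rows (about 84 and 111) put the car at ramp x of about 0.27. The catch travelled 85 mm back to its stop, and the gripper is clear with no load.

```bash
python3 -c "
from rig import close_job
print(close_job())"
```

```text
the job is handed in; nothing more can be done
None
```

The roll test is done and handed in, with no verdict returned: the catch was opened, the button held down, the car rolled to rest against the stop at ramp x of about 0.27, and the catch was slid back to its closed stop and let go, the arm clear of everything.

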